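# Pop open the spice caddy, put two jars away in the row and latch the lid

## Robot

A 7-joint arm with a two-finger parallel gripper is mounted at the origin on a cart in front of the work surface, level with it; the furniture and walls round the work are solid. World frame = base frame: x ahead of the robot, y to its left, z up, the work surface at z = 0. Lengths are in m, angles in rad, forces in N, time in s.
With the tool pointing down it reaches from about 0.425 to 0.95 m from the base axis. Payload 4.7 kg.
Tool frame: the origin (TCP) lies on the centre line of the jaws, within the pads' length; the fingertips stand robot.nose_length ahead of it and the grasp point (between the pads) lies 8 mm behind it (robot.nose_length is the distance from the TCP to the fingertips, in m); z points along the fingers, y is the line along which they close (so a half turn about z gives the same grasp; the last joint's range is limited). The gripper opens to 85 mm and grips with 20 to 120 N. Pads are 22 mm wide; open, the fingers measure 114 mm over their backs; the gripper's body (76 mm by 85 mm) begins 54 mm behind the grasp point. The pads swing forward as they close: fully open they stand 13 mm farther back than shut.
Start: joints at [-1.269, 0.469, -0.049, 1.532, 0.024, 1.141, -0.082], TCP at [0.219, 0.638, 0.242] pointing down, gripper open.
Joint ranges: [-2.59, 2.59], [-0.33, 1.99], [-1.39, 1.29], [0.1, 2.45], [-1.04, 4.18], [0.21, 1.99], [-2.66, 2.66]. Speed limits (rad/s): [2.57, 2.57, 3.14, 3.14, 3.14, 3.14, 3.14].

## Interface

Orientations are given as [roll, pitch, yaw] about the fixed x, y, z axes, in that order (R = Rz(yaw) Ry(pitch) Rx(roll)).
In Python, from plant import robot gives the robot as it stands. Calls block until the motion is done:
- robot.goto(position, orientation): joint-space move of the TCP to a pose.
- robot.move_straight(position, vel=0.15, attitude=None, contact_N=None): straight line of the TCP; attitude=None keeps the orientation; vel is the mean speed in m/s. With contact_N (N) it stops when the force on the tool has changed by that much, and returns True; else False.
- robot.move_joints(angles): joint-space move.
- robot.grip(opening, strength=None): opening from 0.0 (shut) to 1.0 (fully open); strength is the grip in N (None keeps the last); returns when the fingers have stopped.
- robot.sleep(seconds).
- robot.inverse_kinematics(position, orientation): joint angles nearest the present ones, or None.
- robot.sense(): the state.
- robot.grab_frame(name): name is "scene" or "top" or "wrist"; returns a dict with "image" (420x560x3 uint8, red, green, blue), "range_z" (420x560 float32, m along the optical axis (not along the pixel's ray), 0 where there is no reading), "fx", "fy", "cx", "cy" (pixels), "R" (3x3) and "t" (3): a world point X has camera coordinates R X + t. Camera axes: x right, y down, z forward; pixel columns grow to the right and rows downward; lengths in m; the calibration is good to about 2 mm. The wrist camera is an equidistant fisheye: a pixel r from the principal point sees the ray r / f radians off the axis. A picture is of the moment at which its call begins.
A pose or a line that the arm cannot do raises robot.IKError and nothing moves.
- robot.close_job(): hands the job in; it is judged then, once.
The state is a dict: "t": time; "joint_pos": joint angles; "joint_velocities": joint speeds; "effort": joint torques, N m; "tcp_pos": TCP position; "tcp_rot": TCP orientation; "wrist_force": force on the tool from outside, world axes, zero at the start; "torque": the same for the moment, N m; "opening": opening from 0.0 (shut) to 1.0 (fully open); "gripper_force": force on a finger pad.
Only numpy, scipy, OpenCV 4.12 (cv2) and the standard library are available. Lean on these libraries where they do the work, as an engineer would, in place of code of your own. Each camera call takes 0.05 s, during which the arm holds its last target. There are 200 camera calls.

## Task

Put the two spice jars that were left on the worktop back into the spice caddy: push the round button on its sloping front right home and let it come back, so that the lid springs up, stand both jars upright on the caddy's floor between the two jars already inside, so that all four make one straight row between the rails, and push the lid down until its catch snaps and keeps it shut. Press firmly but do not force the caddy, do not knock any jar over, and leave the salt shaker and the mug where they are.

Things in the scene. Friction and masses are not known exactly. Their poses are not given: they have to be found in the camera images.
- caddy: Spice caddy, a fixed cream box. Origin: centre of its underside, on the worktop; x points from the front (button side) to the hinge side, y to the left seen from the front, z up. 150 mm deep (x), 270 mm wide (y), walls 4 mm, rim 74 mm high. A sloping housing, 84 mm wide and up to 54 mm high, sticks out 64 mm in front of its middle and bears the button. The shut lid's wooden top is 135 mm high
- caddy_row (a point): Centre of the row channel, on the caddy's inner floor, 8 mm above the worktop and at x -3 mm in the caddy's frame; axes as the caddy's. The row runs along y (free from -131 to +131 mm) between two thin steel rails 12 mm above the floor, 52 mm apart. In front of it the catch, a steel hook, stands up to 100 mm above the worktop at x -70 to -57, y -9 to +9 mm of the caddy
- button_top (a point): Centre of the flat face of the terracotta-red button, 43 mm across; 113 mm in front of the caddy's centre, 47 mm above the worktop. z points straight out of the button, 0.52 rad (30 degrees) from the vertical, leaning to the front; y is the caddy's. A dark guard ring (48 mm inside, 57 mm outside) stands round it, level with its face: press inside the ring along its axis
- caddy_button (a joint): How far the button is pushed in, m: 0 at rest, 0.010 fully in, against a hard stop (come down slowly with a force stop; pushes above 80 N damage the caddy). Its spring takes 2 N to start and 5 N at the end and brings it back. The catch frees the lid only in about the last fifth of the stroke. The button dips by itself when the lid snaps shut
- caddy_lid (a joint): Opening angle of the lid, rad: 0.007 shut and latched (can be pushed to -0.010), 1.66 fully open. Once free it springs up in about 1 s and stays up. Shutting takes about 2 N at the tab; from 0.08 rad on the catch resists and takes about 8 to 10 N, until it snaps just before fully shut; if let go before, the lid springs up again
- lid_tab (a point): Centre of the upper face of the steel tab at the lower front edge of the lid: 72 mm wide (y), 4 mm thick, sticks out 15 mm from the lid's front wall; the point is 8 mm out from the wall, 162 mm from the hinge axis and, shut, 83 mm in front of the caddy's centre, 80.5 mm above the worktop. The wall rises 48 mm above it. Axes turn with the lid; shut, they are the caddy's
- lid_hinge (a point): On the lid's hinge axis, which runs along the caddy's y axis, 79 mm behind the caddy's centre and 75.5 mm above the worktop. The lid is 48 mm high inside and 150 mm deep; fully open it stands behind the box, its tab on top, up to 0.25 m above the worktop
- jar_dark_mid (a point): Centre (half-way up) of a spice jar left on the worktop: dark brown, almost black cap, blue and white label; 41 mm across, 105 mm high, z axis up, may stand in any of three places. To be put in the caddy
- jar_white_mid (a point): Centre (half-way up) of a spice jar left on the worktop: clear with a white cap; 44 mm across, 109 mm high, z axis up. To be put in the caddy
- row_left_mid (a point): Centre of the dark-capped jar already standing in the left part (+y) of the row inside the caddy: 44 mm across, 96 mm high. It stays there
- row_right_mid (a point): Centre of the dark-capped jar already standing in the right part (-y) of the row: 41 mm across, 105 mm high. It stays there. At least 130 mm are free between it and the left one
- salt_mid (a point): Centre of a white salt shaker standing near the two loose jars: 44 mm across, 90 mm high. Not to be moved
- mug: Dark and white mug, 82 mm across without its handle, 97 mm high, to the right of the caddy; origin at the centre of its underside. Not to be moved
Mind the look-alikes: they are no part of the job. What is shaped like the part that bears jar_white_mid but pink is not meant. What is shaped like the part that bears jar_dark_mid but red is not meant.

How it is judged:
On the way, in this order (a step that is already met when the one before it is completed fails the run):
1. the button is pushed fully in (at least 9 of its 10 mm) (value of joint caddy_button above 0.009 m), for 0.05 s.
2. the button is let go and back out, and the lid has sprung open (value of joint caddy_button below 0.002 m and value of joint caddy_lid above 1.5 rad), for 0.2 s.
3. both jars stand in the row between the two that were there, lid still open (x of jar_dark_mid in the frame of caddy_row between -0.012 and 0.012 m and z of jar_dark_mid in the frame of caddy_row between 0.0485 and 0.0565 m and angle between each of jar_dark_mid, jar_white_mid's own z axis and vertical below 0.08 rad and y of jar_dark_mid in the frame of caddy_row between -0.075 and 0.075 m and x of jar_white_mid in the frame of caddy_row between -0.012 and 0.012 m and z of jar_white_mid in the frame of caddy_row between 0.0505 and 0.0585 m and y of jar_white_mid in the frame of caddy_row between -0.075 and 0.075 m and value of joint caddy_lid above 1 rad), for 0.2 s.
At the end, for the whole second after the job is handed in: Lid shut and held by its catch (under 0.02 rad), button out (under 2 mm); all four jars upright (0.08 rad) on the caddy's floor (4 mm) in the row channel (12 mm), at rest: the returned two within 75 mm of its middle, the other two over 50 mm from it on their own sides (value of joint caddy_lid below 0.02 rad and value of joint caddy_button below 0.002 m and x of jar_dark_mid in the frame of caddy_row between -0.012 and 0.012 m and z of jar_dark_mid in the frame of caddy_row between 0.0485 and 0.0565 m and angle between each of jar_dark_mid, jar_white_mid, row_left_mid, row_right_mid's own z axis and vertical below 0.08 rad and y of jar_dark_mid in the frame of caddy_row between -0.075 and 0.075 m and x of jar_white_mid in the frame of caddy_row between -0.012 and 0.012 m and z of jar_white_mid in the frame of caddy_row between 0.0505 and 0.0585 m and y of jar_white_mid in the frame of caddy_row between -0.075 and 0.075 m and x of row_left_mid in the frame of caddy_row between -0.012 and 0.012 m and z of row_left_mid in the frame of caddy_row between 0.044 and 0.052 m and x of row_right_mid in the frame of caddy_row between -0.012 and 0.012 m and z of row_right_mid in the frame of caddy_row between 0.0485 and 0.0565 m and y of row_left_mid in the frame of caddy_row above 0.05 m and y of row_right_mid in the frame of caddy_row below -0.05 m and linear speed of each of jar_dark, jar_white below 0.02 m/s); the robot touches nothing.
It fails at once if the caddy, its lid or its button is forced (pushed by the robot with more than 80 N) (contact force between any of the fingers, the arm and caddy above 80 N).
It fails at once if a jar is tipped over (more than 0.6 rad) (angle between any of jar_dark_mid, jar_white_mid, row_left_mid, row_right_mid's own z axis and vertical above 0.6 rad).
It fails at once if the salt shaker or the mug is disturbed (moved more than 30 mm) (distance of any of salt_mid, mug from where it was at the start of the episode above 0.03 m).
It also fails if it takes over 72 s, if anything falls off the work surface, if the arm or the gripper's body presses on something with over 40 N, if the wrist force passes 120 N, or if a joint passes its speed limit or range.

## Working session

There is one attempt and no reset: what is moved stays moved. The work goes in short steps, each a Python script; the robot and the scene stay as the last script left them, time stands still between calls to the robot, and variables do not carry over. Pictures are saved under pics/ and viewed, at most 10 in all, crops included, and the job is handed in when it is done.

```bash
ls; mkdir -p pics; python3 - <<'E'
from plant import robot
import cv2,numpy as np
s=robot.sense();print(s['t'],s['tcp_pos'],s['tcp_rot'],s['opening'],robot.nose_length)
ims=[]
for n in("scene","top"):
    f=robot.grab_frame(n);np.savez(f'pics/{n}0.npz',**f);cv2.imwrite(f'pics/{n}0.png',f['image'][:,:,::-1]);print(n,f['fx'],f['R'],f['t'])
E
```

```text
pics
0.0 [0.21903055 0.63787964 0.24127243] [-3.13963707e+00  6.61312558e-05  2.81082261e+00] 0.9981528291356013 0.011
scene 440.1647418910633 [[ 5.49989511e-01 -8.35171541e-01  1.88259801e-04]
 [-6.59750542e-01 -4.34606874e-01 -6.13062873e-01]
 [ 5.12094484e-01  3.37053945e-01 -7.90034099e-01]] [-0.25268397  0.41406353  1.06472833]
top 480.23327782698004 [[ 0.0195256  -0.99980655 -0.00237106]
 [-0.97880035 -0.01863165 -0.20396751]
 [ 0.20388387  0.00630339 -0.97897479]] [0.00567519 0.53690283 1.34752778]
```

View pics/scene0.png

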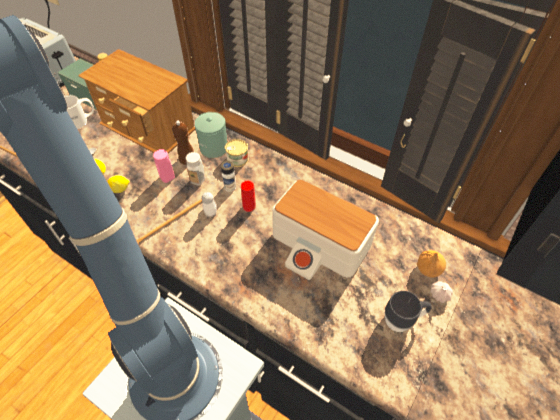

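View pics/top0.png

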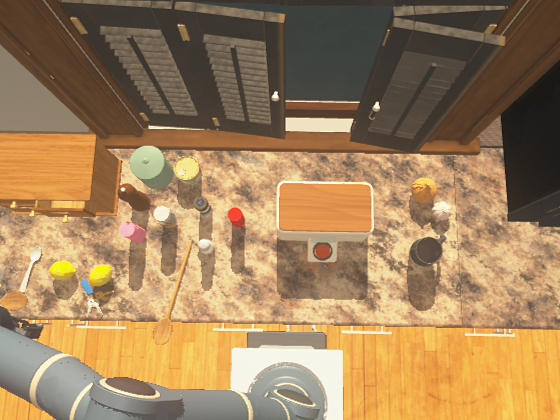

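Top view: white-capped clear jar at (163,214) and pink look-alike at (132,232). Dark-capped jar with blue/white label at (201,206) and red look-alike at (235,216). Salt is at (205,246), a pepper mill at (130,196), the caddy lid around (325,207) and the button at (322,251). I'll confirm in one crop and measure.

```bash
cat > h.py <<'E'
import numpy as np,cv2
def cloud(f):
    z=f['range_z'];v,u=np.mgrid[:z.shape[0],:z.shape[1]]
    c=np.stack([(u-f['cx'])/f['fx']*z,(v-f['cy'])/f['fy']*z,z],-1)
    p=(c-f['t'])@f['R']; p[z==0]=np.nan; return p
def top_of(p,u,v,r=14):
    q=p[v-r:v+r,u-r:u+r].reshape(-1,3);q=q[np.isfinite(q[:,0])]
    # component near pixel
    h=np.nanmedian(p[v-2:v+3,u-2:u+3,2]);c0=np.nanmedian(p[v-2:v+3,u-2:u+3].reshape(-1,3),0)
    m=(abs(q[:,2]-h)<.008)&(np.linalg.norm(q[:,:2]-c0[:2],axis=1)<.035);q=q[m]
    (cx,cy),rad=cv2.minEnclosingCircle(q[:,:2].astype(np.float32))
    return np.round([cx,cy,rad,h,*q[:,:2].mean(0)],4),m.sum()
E
python3 - <<'E'
from h import *
f=dict(np.load('pics/top0.npz'));p=cloud(f)
for n,u,v in[('white',163,213),('dark',201,203),('red',235,213),('salt',205,243),('pink',130,229),('mug',425,248),('mill',127,190),('green',148,160),('yellow',187,165)]:print(n,*top_of(p,u,v))
q=p[160:260,250:400].reshape(-1,3);m=abs(q[:,2]-.135)<.006;r=cv2.minAreaRect(q[m,:2].astype(np.float32));print('lid',r,m.sum(),np.median(q[m,2]))
im=f['image'].astype(int);b=im[235:268,305:340];mm=(b[...,0]>1.6*b[...,1])&(b[...,0]>90)&(b[...,0]>1.6*b[...,2])
print('button',np.median(p[235:268,305:340][mm],0),mm.sum(), np.nanmean(p[235:268,305:340][mm],0))
q=p[100:300,80:460].reshape(-1,3);print('table z',np.nanmedian(q[abs(q[:,2])<.02,2]))
print('tall stuff x around caddy back', [round(float(np.nanmedian(p[r,325,0])),3) for r in(150,165,175)],[round(float(np.nanmedian(p[r,325,2])),3) for r in(150,165,175)])
s=np.load('pics/scene0.npz')['image']
a=cv2.resize(s[110:240,140:270],(400,400),interpolation=2);b=cv2.resize(f['image'][140:270,110:240],(400,400),interpolation=2)
cv2.imwrite('pics/crop.png',np.hstack([a,b])[:,:,::-1])
E
```

```text
white [0.5166 0.3605 0.0224 0.1089 0.5158 0.36  ] 194
dark [0.5501 0.2546 0.0209 0.1055 0.5499 0.2533] 162
red [0.5192 0.1547 0.0207 0.106  0.5184 0.1544] 162
salt [0.4325 0.242  0.017  0.0883 0.4323 0.2412] 99
pink [0.4698 0.4538 0.0228 0.1094 0.4695 0.4524] 195
mug [ 0.4465 -0.4056  0.0345  0.0092  0.436  -0.4006] 206
mill [0.5687 0.4534 0.0207 0.1585 0.5677 0.4522] 145
green [0.6645 0.4031 0.0346 0.1336 0.6613 0.4055] 231
yellow [0.6752 0.3095 0.0349 0.0546 0.6735 0.3096] 382
lid ((0.5364001393318176, -0.09642383456230164), (0.1478433609008789, 0.26487019658088684), 0.9398866295814514) 4488 0.13474787963395662
button [nan nan nan] 158 [ 0.42724239 -0.09608246  0.04751408]
table z -3.0283859622279457e-05
tall stuff x around caddy back [0.723, 0.701, 0.668] [0.077, -0.001, 0.001]
```

View pics/crop.png

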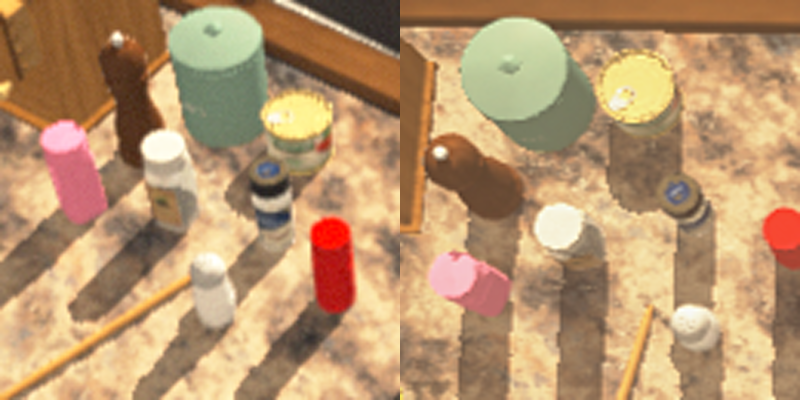

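The crop confirms the pair: dark cap with blue/white label at top (201,206), clear with white cap at (163,214). Pink and red stay put. Next I check IK for all the poses, then press the button.

```bash
cat >> h.py <<'E'
from plant import robot
from scipy.spatial.transform import Rotation as Ro
C=np.array([.5364,-.0964,0]);YAW=.0164;RC=Ro.from_euler('z',YAW)
def W(p):return C+RC.apply(p)
def ori(tilt,turn):  # tool down, tilted so that the hand leans to the front by tilt; turn=0: closes along caddy y
    return (RC*Ro.from_euler('y',-tilt)*Ro.from_euler('xyz',[np.pi,0,turn])).as_euler('xyz')
N=robot.nose_length
E
python3 - <<'E'
from h import *
a=np.array([-.5,0,.866]);B=np.array([-.113,0,.047])
for turn in(0,np.pi):
  for d in(.08,.02,-.011):print('btn',turn,d,np.round(robot.inverse_kinematics(W(B+a*(d+N)),ori(np.pi/6,turn)),2).tolist() if robot.inverse_kinematics(W(B+a*(d+N)),ori(np.pi/6,turn)) is not None else None)
for turn in(np.pi/2,-np.pi/2):
  for n,p in dict(w=[.5165,.3605,.077],wu=[.5165,.3605,.26],d=[.55,.254,.077],c=W([-.003,0,.085]),cu=W([-.003,0,.26])).items():
    q=robot.inverse_kinematics(p,ori(0,turn));print(n,turn,None if q is None else np.round(q,2).tolist())
for turn in(0,np.pi):
  for n,p in dict(open=[.115,0,.25],over=[.115,0,.32],mid=[.0,0,.22],shut=[-.085,0,.08]).items():
    q=robot.inverse_kinematics(W(p),ori(0,turn));print(n,turn,None if q is None else np.round(q,2).tolist())
E
```

```text
btn 0 0.08 None
btn 0 0.02 None
btn 0 -0.011 None
btn 3.141592653589793 0.08 None
btn 3.141592653589793 0.02 None
btn 3.141592653589793 -0.011 None
w 1.5707963267948966 [-0.86, 0.58, 0.25, 1.8, -0.2, 0.78, -0.49]
wu 1.5707963267948966 [-0.9, 0.39, 0.31, 1.64, -0.13, 1.13, -0.55]
d 1.5707963267948966 [-0.75, 0.56, 0.33, 1.86, -0.25, 0.76, -0.26]
c 1.5707963267948966 [-0.42, 0.53, 0.69, 2.02, -0.49, 0.76, 0.59]
cu 1.5707963267948966 [-0.52, 0.28, 0.78, 1.86, -0.22, 1.09, 0.35]
w -1.5707963267948966 [-0.42, 0.6, -0.35, 1.77, 0.27, 0.82, 2.25]
wu -1.5707963267948966 [-0.45, 0.4, -0.31, 1.61, 0.13, 1.15, 2.37]
d -1.5707963267948966 [-0.27, 0.56, -0.31, 1.83, 0.23, 0.78, 2.45]
c -1.5707963267948966 [-0.67, 0.73, 1.11, 2.04, -0.84, 0.93, -2.22]
cu -1.5707963267948966 [-0.75, 0.39, 1.12, 1.87, -0.39, 1.13, -2.61]
open 0 [-0.48, 0.54, 0.83, 1.6, -0.42, 1.19, -1.11]
over 0 [-0.49, 0.49, 0.86, 1.51, -0.38, 1.32, -1.15]
mid 0 [-0.65, 0.4, 0.98, 1.91, -0.38, 1.04, -1.06]
shut 0 [-0.67, 0.56, 1.04, 2.22, -0.73, 0.76, -0.68]
open 3.141592653589793 [-0.3, 0.47, 0.55, 1.59, -0.26, 1.15, 1.89]
over 3.141592653589793 [-0.34, 0.43, 0.61, 1.5, -0.25, 1.29, 1.89]
mid 3.141592653589793 [-0.39, 0.31, 0.61, 1.9, -0.21, 1.0, 1.9]
shut 3.141592653589793 [-0.23, 0.38, 0.43, 2.2, -0.27, 0.62, 1.98]
```

```bash
python3 - <<'E'
from h import *
a=np.array([-.5,0,.866]);B=np.array([-.113,0,.047])
seeds=1
for t in np.radians([5,10,13,16,19,22,25,28]):
  for k in range(12):
    tu=k*np.pi/6
    qs=[robot.inverse_kinematics(W(B+a*d+N*np.array([-np.sin(t),0,np.cos(t)])),ori(t,tu)) for d in(.05,.02,-.011)]
    if qs[1] is not None and qs[2] is not None:print(round(np.degrees(t)),k,qs[0] is not None,np.round(qs[1],2).tolist(),np.round(qs[2],2).tolist())
E
```

```text
5 0 True [-0.41, 0.34, 0.67, 2.34, -0.5, 0.49, -0.9] [-0.41, 0.44, 0.68, 2.33, -0.68, 0.47, -0.74]
5 1 True [-0.46, 0.35, 0.73, 2.34, -0.54, 0.5, -0.33] [-0.37, 0.42, 0.62, 2.33, -0.62, 0.45, -0.28]
5 2 True [-0.5, 0.36, 0.78, 2.35, -0.58, 0.52, 0.24] [-0.34, 0.41, 0.58, 2.32, -0.59, 0.45, 0.22]
5 3 True [-0.49, 0.36, 0.77, 2.35, -0.58, 0.51, 0.76] [-0.35, 0.42, 0.6, 2.32, -0.6, 0.45, 0.75]
5 4 True [-0.48, 0.36, 0.76, 2.35, -0.57, 0.51, 1.27] [-0.34, 0.41, 0.59, 2.32, -0.59, 0.45, 1.26]
5 5 True [-0.38, 0.33, 0.62, 2.34, -0.46, 0.49, 1.68] [-0.24, 0.39, 0.46, 2.32, -0.47, 0.42, 1.67]
5 6 True [-0.22, 0.3, 0.43, 2.33, -0.32, 0.47, 2.06] [-0.09, 0.37, 0.28, 2.31, -0.3, 0.4, 2.02]
5 7 True [-0.23, 0.3, 0.44, 2.33, -0.33, 0.47, 2.59] [-0.06, 0.37, 0.24, 2.31, -0.26, 0.4, 2.51]
5 8 True [0.97, 0.47, -0.99, 2.27, 0.69, 0.62, 2.11] [0.81, 0.49, -0.81, 2.26, 0.7, 0.54, 2.11]
5 9 True [-0.72, 0.51, 1.12, 2.35, -0.88, 0.65, -2.07] [-0.58, 0.52, 0.91, 2.33, -0.89, 0.56, -2.09]
5 10 True [-0.72, 0.51, 1.12, 2.35, -0.88, 0.65, -1.54] [-0.58, 0.52, 0.91, 2.33, -0.89, 0.56, -1.57]
5 11 True [-0.6,
[... 2832 characters left out ...]
9, 0.92, 0.23, -0.72]
16 4 True [0.72, 0.3, -0.62, 2.41, 0.55, 0.24, 0.17] [0.71, 0.39, -0.63, 2.39, 0.92, 0.23, -0.2]
16 5 True [0.72, 0.3, -0.62, 2.41, 0.55, 0.24, 0.69] [0.71, 0.39, -0.63, 2.39, 0.92, 0.23, 0.33]
16 6 True [0.72, 0.3, -0.62, 2.41, 0.55, 0.24, 1.22] [0.71, 0.39, -0.63, 2.39, 0.92, 0.23, 0.85]
16 7 True [0.72, 0.3, -0.62, 2.41, 0.55, 0.24, 1.74] [0.71, 0.39, -0.63, 2.39, 0.92, 0.23, 1.37]
16 8 True [0.88, 0.34, -0.81, 2.4, 0.76, 0.29, 2.06] [0.71, 0.39, -0.63, 2.39, 0.92, 0.23, 1.9]
16 9 True [1.16, 0.5, -1.18, 2.39, 1.1, 0.49, 2.28] [0.69, 0.39, -0.6, 2.4, 0.89, 0.22, 2.45]
16 10 True [-0.02, 0.24, 0.22, 2.45, -0.53, 0.21, -1.91] [1.12, 0.64, -1.18, 2.38, 1.31, 0.57, 2.62]
```

```bash
python3 - <<'E'
from h import *
t=np.radians(13);a=np.array([-.5,0,.866]);dn=np.array([-.866,0,-.5]);B=np.array([-.113,0,.047])+.005*dn
P=lambda d:W(B+a*d+N*np.array([-np.sin(t),0,np.cos(t)]))
o=ori(t,0)
robot.grip(0.0,30)
robot.goto(W([-.11,0,.27]),ori(0,0)); print(robot.sense()['t'])
robot.goto(P(.045),o)
robot.move_straight(P(.010),vel=.08)
print('hit',robot.move_straight(P(-.013),vel=.02,contact_N=12))
s=robot.sense();print(s['t'],s['wrist_force'],((RC.inv().apply(s['tcp_pos']-P(0)))@a))
robot.sleep(.1)
s=robot.sense();print(s['wrist_force'])
robot.move_straight(P(.045),vel=.08)
robot.goto(W([-.13,0,.30]),ori(0,0))
robot.goto([.45,.30,.33],ori(0,np.pi/2))
f=robot.grab_frame('top');np.savez('pics/top1.npz',**f);cv2.imwrite('pics/top1.png',f['image'][:,:,::-1])
print(robot.sense()['t'],robot.sense()['tcp_pos'])
E
```

```text
3.5667
hit True
5.85 [-2.92601047  1.06478253  9.14860205] -0.010279807423922874
[-3.31341431  0.56818968 10.514847  ]
9.2167 [0.45059245 0.29822363 0.32993443]
```

View pics/top1.png

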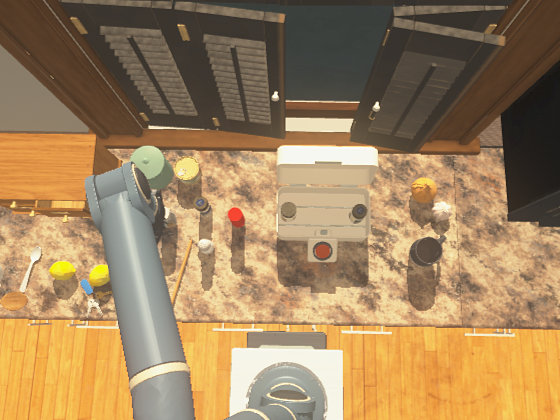

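The lid is up. The row jars stand at (288,210) and (359,212), with the gap clear between them.

```bash
python3 - <<'E'
from h import *
f=dict(np.load('pics/top1.npz'));p=cloud(f)
for n,u,v in[('L',288,208),('R',359,211),('dark',201,203),('red',235,213),('salt',205,243)]:
    c,k=top_of(p,u,v);print(n,c,RC.inv().apply(np.array([c[0],c[1],0])-C),k)
q=p[170:250,260:390].reshape(-1,3);m=(abs(q[:,2]-.074)<.004);l=RC.inv().apply(q[m]-C);print('rim',np.nanmin(l,0),np.nanmax(l,0))
q=RC.inv().apply(p[140:190,260:390].reshape(-1,3)-C);m=q[:,2]>.2;print('lid top',np.nanpercentile(q[m],[1,50,99],axis=0))
m=(q[:,2]>.235);print(m.sum(),q[m].mean(0))
E
```

```text
L [0.5361 0.0042 0.0224 0.104  0.5361 0.0043] [0.00134981 0.10059139 0.        ] 184
R [ 0.5337 -0.1961  0.0208  0.1136  0.5334 -0.1959] [-0.00433464 -0.09964231  0.        ] 167
dark [0.5501 0.2545 0.0208 0.105  0.5502 0.2533] [0.01945266 0.35062814 0.        ] 160
red [0.5189 0.1545 0.0204 0.1063 0.5185 0.1546] [-0.01338307  0.25115325  0.        ] 159
salt [0.4335 0.2416 0.0167 0.087  0.4328 0.2408] [-0.09734321  0.33964203  0.        ] 105
rim [-0.07521528 -0.1361484   0.07000565] [0.12646887 0.133471   0.07799624]
lid top [[ 9.36175190e-02 -1.32300578e-01  2.10898741e-01]
 [ 1.20589890e-01 -2.16149901e-04  2.25610500e-01]
 [ 1.52025851e-01  1.28888250e-01  2.42932348e-01]]
64 [ 0.09804608 -0.00206737  0.24104087]
```

```bash
cat >> h.py <<'E'
def fetch(src,ycad,diam):
    o=ori(0,np.pi/2);zg=.075;up=.27
    robot.grip(1.0)
    robot.goto([*src,.20],o)
    print('touch',robot.move_straight([*src,zg],vel=.12,contact_N=10))
    robot.grip(0.0,40);s=robot.sense();print('grip',s['opening'],s['gripper_force'],s['tcp_pos'][2])
    z0=s['tcp_pos'][2]
    robot.move_straight([*src,up],vel=.2)
    d=W([-.003,ycad,0])
    robot.move_straight([d[0],d[1],up],vel=.25)
    robot.move_straight([d[0],d[1],z0+.016],vel=.15)
    print('held',robot.sense()['opening'])
    h=robot.move_straight([d[0],d[1],z0+.003],vel=.03,contact_N=5)
    s=robot.sense();print('down',h,'drop height above z0',s['tcp_pos'][2]-z0,s['wrist_force'],s['t'])
    return s['tcp_pos'][2]-z0,d,z0
E
python3 - <<'E'
from h import *
dz,d,z0=fetch((.5165,.3602),-.035,.044)
if dz<.0125:
    robot.grip(.75);robot.move_straight([d[0],d[1],.27],vel=.2)
    robot.goto([.50,.254,.28],ori(0,np.pi/2))
f=robot.grab_frame('top');np.savez('pics/top2.npz',**f);p=cloud(f)
s=f['image'][130:280,180:380];cv2.imwrite('pics/top2.png',cv2.resize(s,(800,600))[:,:,::-1])
E
```

```text
touch False
grip 0.5210342929918979 40.45649709762074 0.0757359623252892
held 0.5235863346741806
down True drop height above z0 0.007652614309119593 [0.77427196 0.14697815 1.70222807] 17.2667
```

View pics/top2.png

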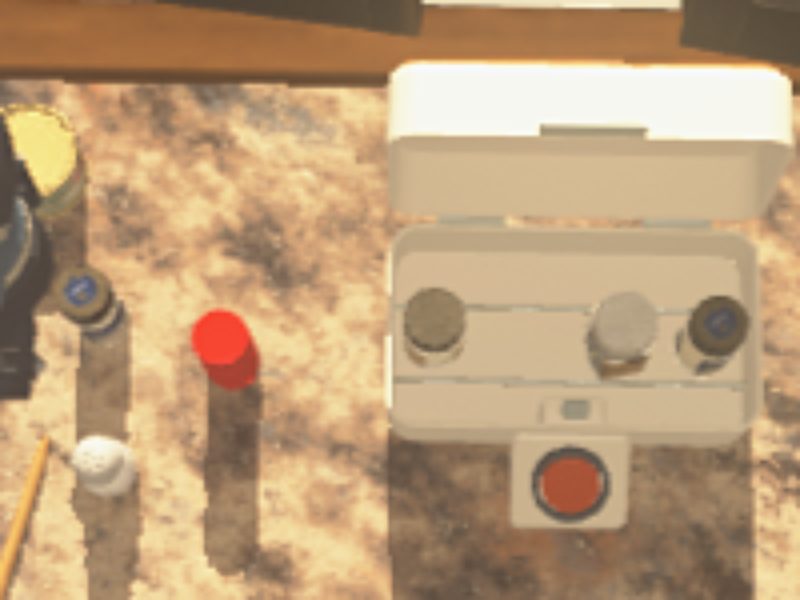

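The white jar stands upright between the rails at crop (625,330). The dark jar is undisturbed at crop (82,290), so I fetch it now.

```bash
python3 - <<'E'
from h import *
dz,d,z0=fetch((.550,.254),.030,.041)
if dz<.0125:
    robot.grip(.75);robot.move_straight([d[0],d[1],.27],vel=.2)
    robot.move_straight([d[0]-.03,d[1]+.2,.28],vel=.25)
f=robot.grab_frame('top');np.savez('pics/top3.npz',**f);p=cloud(f)
for n,u,v in[('L',288,208),('R',359,211),('w',336,211),('d',313,210)]:
    c,k=top_of(p,u,v);print(n,c,RC.inv().apply(np.array([c[0],c[1],0])-C),k)
s=f['image'][130:280,180:380];cv2.imwrite('pics/top3.png',cv2.resize(s,(800,600))[:,:,::-1])
q=RC.inv().apply(p[140:190,260:390].reshape(-1,3)-C);m=(q[:,2]>.2)&(abs(q[:,1])<.03)
m&=q[:,2]>.232;print(m.sum(),np.percentile(q[m],[2,50,98],axis=0),robot.sense()['t'])
E
```

```text
touch False
grip 0.47221037474827293 40.36413162946701 0.0754281707221494
held 0.46965814082924445
down True drop height above z0 0.0074359432791500785 [ 0.94456455 -1.03667429  1.77504173] 26.9167
L [0.5364 0.004  0.0216 0.1038 0.5362 0.0044] [0.00164649 0.1003865  0.        ] 182
R [ 0.5345 -0.1954  0.0211  0.1134  0.5335 -0.1956] [-0.00352327 -0.09895553  0.        ] 163
w [ 0.5339 -0.13    0.0222  0.1166  0.5335 -0.1303] [-0.00305068 -0.03355448  0.        ] 187
d [ 0.5324 -0.0657  0.0204  0.1136  0.5317 -0.066 ] [-0.003496    0.03076147  0.        ] 161
63 [[ 0.09508691 -0.027029    0.23256322]
 [ 0.09736214  0.00161292  0.24038012]
 [ 0.10295734  0.02917147  0.2473238 ]] 29.3667
```

View pics/top3.png

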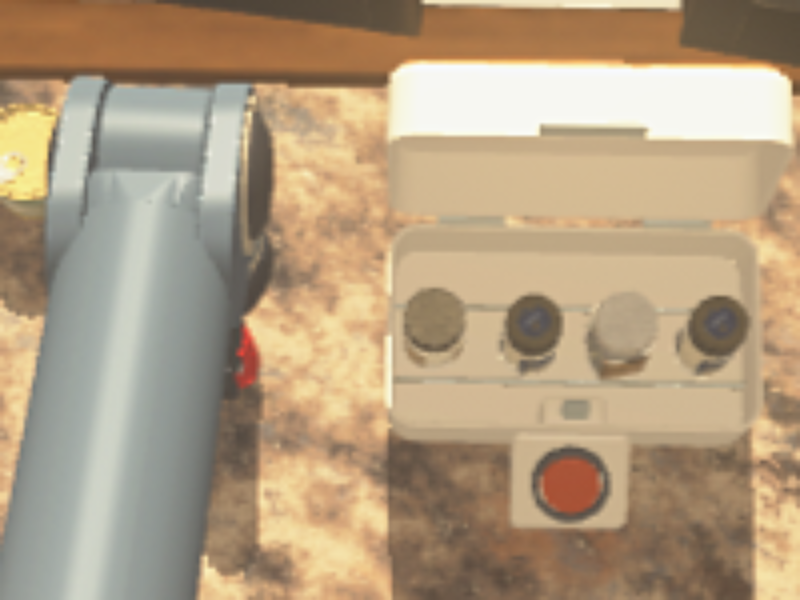

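All four stand in one row at crop (435,325), (533,325), (625,330) and (718,330). Next I shut the lid: hook behind the tab and follow its arc with the tool vertical.

```bash
cat >> h.py <<'E'
def T(th,extra=0.,wall=.003):
    r=np.array([-np.cos(th),0,np.sin(th)]);n=np.array([np.sin(th),0,np.cos(th)]);c=np.cos(th)
    Tr=.154+wall+.011*abs(c)
    Tn=.005+.011*np.sin(th)
    if Tr+.011*c>.169 and c>.05: Tn=.005+np.clip((.169-Tr)/c,-.011,.011)*np.sin(th)
    return W(np.array([.079,0,.0755])+Tr*r+(Tn+extra)*n+[0,0,N])
E
python3 - <<'E'
from h import *
f=dict(np.load('pics/top1.npz'));p=cloud(f).reshape(-1,3)
m=(p[:,2]>.16)&(abs(p[:,1]+.096)<.12)&(p[:,0]>.70)&(p[:,2]<.6);print('behind: min x',np.sort(p[m,0])[:5] if m.any() else None)
ths=np.r_[np.linspace(1.66,.12,15)]
o=ori(0,0)
pts=[T(1.66,.012)]+[T(t) for t in ths]+[T(-.01)]
print([robot.inverse_kinematics(x,o) is not None for x in pts])
for t in(1.66,1.2,.8,.4,.1,0):print(t,np.round(RC.inv().apply(T(t)-C),4))
E
```

```text
behind: min x [0.72175552 0.7222366  0.72256844 0.72286263 0.7230603 ]
[True, True, True, True, True, True, True, True, True, True, True, True, True, True, True, True, True]
1.66 [0.109  0.     0.2424]
1.2 [ 0.0349 -0.      0.2421]
0.8 [-0.0289  0.      0.2112]
0.4 [-0.0727 -0.      0.1569]
0.1 [-0.0876  0.      0.1083]
0 [-0.089   0.      0.0915]
```

```bash
python3 - <<'E'
from h import *
o=ori(0,0)
robot.grip(0.0)
robot.goto(W([0,.05,.36]),o)
A=T(1.66,.012)
robot.move_straight([A[0],A[1],.33],vel=.25)
print('descend hit',robot.move_straight(A,vel=.08,contact_N=6),robot.sense()['t'])
ok=True
for t in np.linspace(1.6,.12,13):
    if robot.move_straight(T(t),vel=.12,contact_N=15):
        s=robot.sense();print('contact at',t,s['tcp_pos'],s['wrist_force']);ok=False;break
s=robot.sense();print(s['t'],s['wrist_force'])
if ok:
    e=T(0)-[0,0,.005]
    print('end',robot.move_straight(e,vel=.03,contact_N=25));s=robot.sense();print(s['t'],s['wrist_force'],s['tcp_pos']-T(0))
f=robot.grab_frame('scene');cv2.imwrite('pics/lid.png',cv2.resize(f['image'][120:320,220:440],(660,600))[:,:,::-1])
E
```

```text
descend hit False 33.1333
37.3833 [-0.24206491  0.44691022  1.31607732]
end False
38.375 [-3.98200838  0.71816688 19.90601305] [ 0.00078897 -0.00021071 -0.00366024]
```

View pics/lid.png

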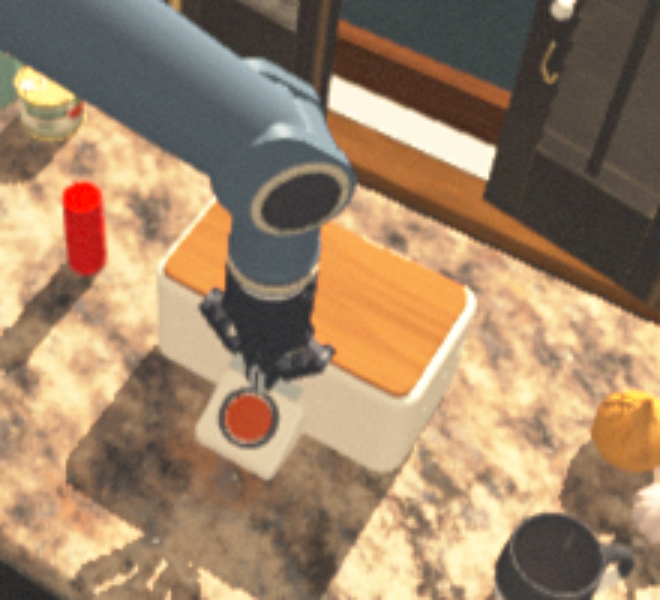

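The lid is down under 20 N, with the fingers on the tab at crop (258,375). I retreat and check that it holds.

```bash
python3 - <<'E'
from h import *
x=robot.sense()['tcp_pos']
robot.move_straight(x+[-.012,0,.03],vel=.08);robot.move_straight(x+[-.01,0,.22],vel=.2)
robot.goto([.45,.25,.33],ori(0,0));robot.sleep(.5)
f=robot.grab_frame('top');p=cloud(f)
q=p[160:260,250:400].reshape(-1,3);m=abs(q[:,2]-.135)<.008;r=RC.inv().apply(q[m]-C)
print(r.min(0),r.max(0),'slope z/x',np.polyfit(r[:,0],r[:,2],1),robot.sense()['t'])
cv2.imwrite('pics/top4.png',cv2.resize(f['image'][130:280,240:440],(800,600))[:,:,::-1])
for n,u,v in[('salt',205,243)]:print(n,top_of(p,u,v))
E
```

```text
[-0.07369262 -0.13465449  0.12701121] [0.07459987 0.13473046 0.14286202] slope z/x [-0.00283027  0.1344332 ] 41.9583
salt (array([0.4331, 0.2417, 0.0163, 0.0877, 0.4326, 0.2415]), np.int64(95))
```

View pics/top4.png

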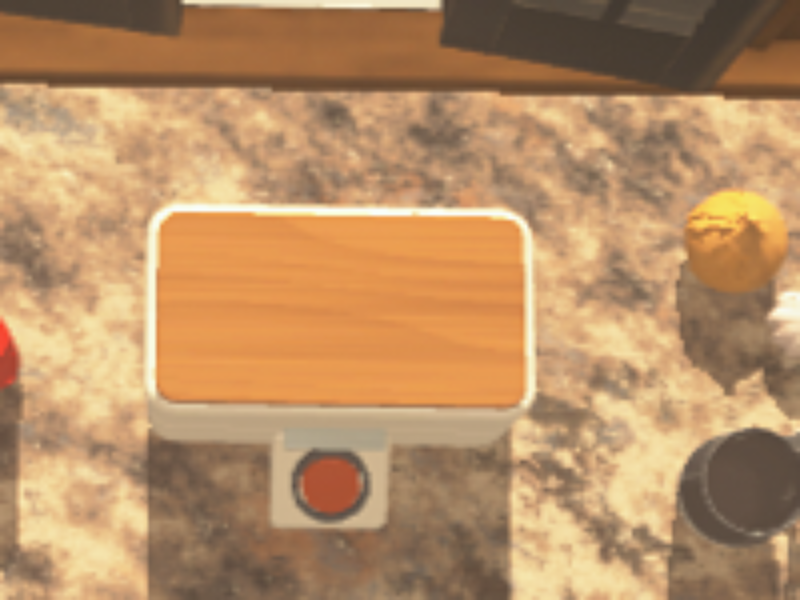

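The lid stays shut and level (crop 150–535, 205–410), and the button is out at (330,484). The mug and salt shaker have not moved.

```bash
python3 -c "
from plant import robot
print(robot.close_job())"
```

```text
the job is handed in; nothing more can be done
None
```

I put both jars upright in the caddy row between the two already there, pushed the lid shut so its catch holds, left the salt shaker and mug in place, and handed in the job at about 42 s; no verdict came back.

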